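Power up the guitar test rig

TASK

Power up the guitar maker's test rig in the right order, pressing from above with the fingertips: first push the raised far half of the power block's big rocker fully down, then press the round footswitch of the tuner pedal (the compact pedal with the display window) fully home, and last push the far (toe) end of the volume pedal's long treadle down to its stop; each control stays where it is pushed. Nothing is to be picked up: the pedals stay where they stand, the footswitch of the look-alike pedal with three knobs stays unpressed, and the bottle, sanding block and pen pot are left alone. Finish with the hand clear of everything.

Things in the scene. Friction and masses are not known exactly. Their poses are not given: they have to be found in the camera images.
- power_block: aluminium box 110 (x) x 100 (y) x 45 mm high, bolted down, three black sockets in its far face; origin at the centre of its underside; z up, x towards its far side. All four units (power block, two compact pedals, volume pedal) stand side by side in a row across the bench, in any order and slightly turned, on a 4 mm rubber mat: their undersides are at z = 0.004
- rocker (a joint): white rocker paddle 64 (x) x 36 (y) x 7 mm on top of the power block, pivoting about the block's y axis 58 mm above the block's underside, at its centre; 0 rad = off, far half raised by 0.22 rad; 0.44 rad = on, far half fully down. Stiff by friction (0.08 N m), it stays where it is left; no spring
- rocker_far (a point): point on the top face of the rocker paddle, on its far half, 22 mm from the pivot: push here, straight down; sinks about 10 mm from off to on. Its x axis runs along the paddle away from the pivot, z is normal to the paddle
- tuner: tuner pedal: loose grey box 125 (x) x 76 (y) mm, top face 50 mm above its underside, 0.45 kg, with a 62 x 46 mm dark display window on the far half of its top, no knobs; round steel footswitch on the near half, 34 mm from the centre. Origin at the centre of the underside, x towards the window end, z up
- tuner_switch (a joint): travel of the tuner's footswitch, 0 = up, 0.008 m = fully home; held by friction of about 4 N, it stays where it is pushed; no spring
- tuner_switch_top (a point): centre of the top of the tuner's round steel footswitch (24 mm across), which stands 16 mm above the pedal's top when up and 8 mm when home (4 mm above the 36 mm wide collar round it)
- drive: drive pedal: loose look-alike of the tuner, same box, mass and footswitch, but with three black knobs (17 mm across, 14 mm tall) on the far half instead of a window; origin and axes as the tuner's. Leave it alone
- drive_switch (a joint): travel of the drive pedal's footswitch, 0 = up, 0.008 m = home, held by friction of about 4 N; must stay up
- volume: volume pedal: loose dark steel base 220 (x) x 90 (y) x 20 mm, about 1 kg in all, carrying a rocking treadle; origin at the centre of the underside, x towards the toe (far) end, z up
- treadle (a joint): aluminium treadle 210 (x) x 84 (y) mm with a ribbed rubber top, pivoting about the pedal's y axis 46 mm above the pedal's underside, at its centre; 0 rad = heel (near end) down and toe raised by 0.18 rad, 0.36 rad = toe fully down at its stop. Stiff by friction (0.45 N m, about 5.5 N at the toe point), stays where it is left; starts at 0 to 0.1 rad
- treadle_toe (a point): point on the top of the treadle near its toe end, 85 mm from the pivot and 9 mm above the plane of the pivot: push here, straight down; sinks about 30 mm over the full range. Its x axis runs along the treadle towards the toe, z is normal to the treadle
- polish: loose amber bottle, 44 mm across, 110 mm tall, standing beyond the row; origin under its centre. Bystander
- sanding_block: loose cork block 70 x 40 x 28 mm beyond the row; origin under its centre. Bystander
- pen_pot: loose white pot 68 mm across and 85 mm tall with pens up to about 140 mm, beyond the row; origin under its centre. Bystander
Things that resemble listed ones, but are neither listed nor needed, are in the scene too. Leave any blue look-alike of the tuner alone.

How it is judged (in metres and radians):
On the way, in this order (a step that is already met when the one before it is completed fails the run):
1. the power block's rocker is pushed fully on (value of joint rocker above 0.37 rad), for 0.2 s.
2. the tuner's footswitch is pressed fully home (value of joint tuner_switch above 0.0065 m), for 0.2 s.
3. the volume pedal's treadle is toe-down (value of joint treadle above 0.31 rad), for 0.2 s.
At the end, for the whole second after the job is handed in: rocker on (over 0.37 of 0.44 rad), tuner footswitch home (over 6.5 of 8 mm), treadle toe-down (over 0.31 of 0.36 rad), the drive pedal's footswitch up (under 2 mm), the three pedals level and at rest, and pedals and bystanders within 20 mm of where they started (value of joint rocker above 0.37 rad and value of joint tuner_switch above 0.0065 m and value of joint treadle above 0.31 rad and value of joint drive_switch below 0.002 m and distance of each of tuner, drive, volume, polish, sanding_block, pen_pot from where it was at the start of the episode below 0.02 m and angle between each of tuner, drive, volume's own z axis and vertical below 0.05 rad and linear speed of each of tuner, drive, volume below 0.02 m/s and velocity of joint each of rocker, treadle below 0.05 rad/s); the robot touches nothing.
It fails at once if the tuner's footswitch is pressed before the power is on (value of joint tuner_switch above 0.004 m and value of joint rocker below 0.3 rad).
It fails at once if the treadle is pushed down before the tuner's footswitch is home (value of joint treadle above 0.2 rad and value of joint tuner_switch below 0.005 m).
It fails at once if the drive pedal's footswitch is pressed (value of joint drive_switch above 0.003 m).
It fails at once if a pedal is lifted, tipped or shoved (distance of any of tuner, drive, volume from where it was at the start of the episode above 0.02 m or angle between any of tuner, drive, volume's own z axis and vertical above 0.15 rad).
It fails at once if a bystander (bottle, sanding block or pen pot) is disturbed (distance of any of polish, sanding_block, pen_pot from where it was at the start of the episode above 0.02 m).
It also fails if it takes over 48 s, if anything falls off the work surface, if the arm or the gripper's body presses on something with over 40 N, if the wrist force passes 120 N, or if a joint passes its speed limit or range.

ROBOT

A 6-joint arm with a two-finger parallel gripper is mounted at the origin on the work surface. World frame = base frame: x ahead of the robot, y to its left, z up, the work surface at z = 0. Lengths are in mm, angles in degrees, forces in N, time in s.
With the tool pointing down it reaches from about 325 to 775 mm from the base axis. Payload 5.5 kg.
Tool frame: the origin (TCP) lies at the very end of the fingers, on their centre line; the grasp point (between the pads) lies 19 mm behind it (ctrl.pinch_z is the distance from the TCP to the grasp point, in mm); z points along the fingers, y is the line along which they close (so a half turn about z gives the same grasp; the last joint's range is limited). The gripper opens to 88 mm and grips with 3 to 60 N. Pads are 20 mm wide; open, the fingers measure 115 mm over their backs; the gripper's body (75 mm by 178 mm) begins 61 mm behind the grasp point.
Start: joints at [-3.249, 5.22, 70.514, -0, 104.267, -3.249], TCP at [600.014, -0.003, 222.631] pointing down, gripper open.
Joint ranges: [-164.24, 164.24], [-49.07, 125.15], [9.68, 141.18], [-86.29, 266.29], [3.28, 154.24], [-151.56, 151.56]. Speed limits (degrees/s): [147.25, 147.25, 172.46, 180, 180, 180].

INTERFACE

Orientations are given as a 3x3 rotation matrix whose columns are the frame's x, y, z axes.
In Python, from rig import ctrl gives the robot as it stands.
- The arm moves only by the tool drive_tool, never from a script. Its argument "deltas" is text: rows parted by semicolons, each of 7 numbers parted by spaces: the finger opening in m, from 0 to 0.0878, then the shift along the tool's x, y, z in m, then the turn, a rotation vector about the tool's x, y, z in rad. A call has 1 to 20 rows; each row shifts and turns the commanded pose from where the row before left it, along the tool's axes as they then stand; what a row does not reach is not made up. A row lasts 1/12 s, in which the tool goes at most 41.7 mm and 7.16 degrees, less where a joint would pass 70% of its speed; a pose out of reach is approached as far as the arm can. A call is refused whole if a number of a shift passes 0.0417 or a number of a turn 0.125, either way. A call with a gripper value outside its range is refused whole. The fingers move at their own pace and stop on an object; "newtons" is the grip in N (left out, the last holds). Time passes only in rows, so rows that do not move let the fingers close. It gives the time, the measured TCP pose, the force, the opening and the grip force at its end, in the units of the state.
- ctrl.observe(): the state, without advancing time (a new reading comes with each control period).
- ctrl.get_image(name): name is "scene" or "side" or "wrist"; returns the picture (480x640x3 uint8, blue, green, red); there is no depth.
- ctrl.camera_params(name): a dict with "K" (3x3 intrinsics, pixels), "eye" and "rotation" of the camera in the world; the wrist camera has in their place "mount" (4x4, takes a point from camera to tool coordinates, whose origin is the TCP and whose axes are the flange's). Camera axes: x right, y down, z forward; pixel columns grow to the right and rows downward; lengths in mm; the calibration is good to about 2 mm. A picture is of the moment at which its call begins: read the wrist's pose just before it. camera_params takes no time and is no camera call.
- ctrl.job_done(): hands the job in; it is judged then, once.
The state is a dict: "time": time; "joint_pos": joint angles; "joint_velocities": joint speeds; "joint_torque": joint torques, N m; "tool_pos": TCP position; "ee_rot": TCP orientation; "ft_force": force on the tool from outside, world axes, zero at the start; "wrist_torque": the same for the moment, N m; "opening": finger opening in mm; "gripper_force": force on a finger pad.
Only numpy, scipy, OpenCV 4.12 (cv2) and the standard library are available. Lean on these libraries where they do the work, as an engineer would, in place of code of your own. Each camera call takes 0.05 s, during which the arm holds its last target. There are 200 camera calls.

## Working session

There is one attempt and no reset: what is moved stays moved. The work goes in short steps, Python scripts to look and compute and a tool call to move; the robot and the scene stay as the last step left them, time stands still between calls to the robot, and variables do not carry over. Pictures are saved under pics/ and viewed, at most 10 in all, crops included, and the job is handed in when it is done.

Besides the shell and the picture viewer there is one more tool, called after "Request:" as name(argument=value, ...), one argument or row to a line, values as JSON. drive_tool: Moves the arm, as the interface text tells. Its arguments: {"type":"object","properties":{"deltas":{"type":"string"},"newtons":{"type":"number"}},"required":["deltas"]}

```bash
mkdir -p pics; cat > h.py <<'E'
from rig import ctrl
import numpy as np, cv2
np.set_printoptions(precision=3,suppress=True)
def cam(name):
    p=ctrl.camera_params(name); K=np.array(p["K"])
    if name=="wrist":
        s=ctrl.observe(); R=np.array(s["ee_rot"]); t=np.array(s["tool_pos"]); M=np.array(p["mount"])
        return K,R@M[:3,3]+t,R@M[:3,:3]
    return K,np.array(p["eye"]),np.array(p["rotation"])
def ray(c,u,v,z):
    K,e,R=c; d=R@np.linalg.solve(K,[u,v,1]); return e+d*(z-e[2])/d[2]
def proj(c,P):
    K,e,R=c; q=K@(R.T@(np.array(P)-e)); return q[:2]/q[2]
E
python3 - <<'E'
from h import *
for n in["scene","wrist","side"]:
    c=cam(n); print(n,*c); cv2.imwrite(f"pics/{n}0.png",ctrl.get_image(n))
s=ctrl.observe();print(s["time"],s["ee_rot"],s["opening"])
E
```

```text
scene [[548.916   0.    318.016]
 [  0.    548.916 240.947]
 [  0.      0.      1.   ]] [1408.644 -362.393  808.363] [[ 0.452  0.51  -0.732]
 [ 0.892 -0.243  0.381]
 [ 0.016 -0.825 -0.565]]
wrist [[405.492   0.    322.343]
 [  0.    405.492 240.486]
 [  0.      0.      1.   ]] [600.213  73.254 384.438] [[ 1.     0.001 -0.003]
 [-0.    -0.964 -0.267]
 [-0.003  0.267 -0.964]]
side [[547.171   0.    319.25 ]
 [  0.    547.171 236.315]
 [  0.      0.      1.   ]] [  48.474  994.33  1160.854] [[-0.896 -0.332  0.296]
 [-0.445  0.672 -0.593]
 [-0.002 -0.662 -0.749]]
0.15 [[ 0.     1.    -0.002]
 [ 1.    -0.     0.   ]
 [ 0.    -0.002 -1.   ]] 88.4976823773627
```

View pics/scene0.png

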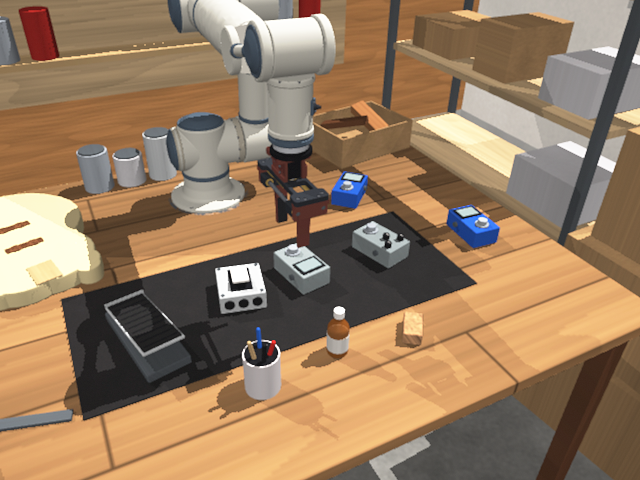

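View pics/wrist0.png

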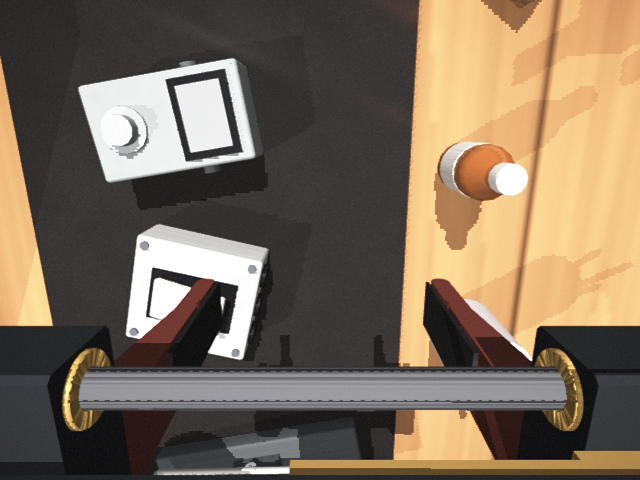

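The row runs, from -y to +y, volume pedal, power block, tuner, drive. In the wrist view the tuner's switch is at about (118,130). The block's top corners are at about (157,226), (268,249), (237,360) and (127,337). Next I'll compute poses and zoom in on the volume pedal.

```bash
python3 - <<'E'
from h import *
w=cam("wrist")
T=[ray(w,*p,54) for p in [(80,87),(238,59),(262,157),(108,182)]]
print("tuner",T,np.mean(T,0))
print("sw",ray(w,118,130,70))
B=[ray(w,*p,49) for p in [(157,226),(268,249),(237,360),(127,337)]]
print("block",B,np.mean(B,0))
for a in(T,B): 
    d=(a[1]-a[0])+(a[2]-a[3]); print("yaw",np.degrees(np.arctan2(d[1],d[0])),[np.linalg.norm(a[i]-a[(i+1)%4]) for i in range(4)])
i=cv2.imread("pics/scene0.png"); cv2.imwrite("pics/z1.png",cv2.resize(i[270:390,80:240],None,fx=5,fy=5,interpolation=cv2.INTER_CUBIC))
E
```

```text
tuner [array([413.449, 103.784,  54.   ]), array([535.812, 123.512,  54.   ]), array([550.99,  51.05,  54.  ]), array([424.66 ,  31.079,  54.   ])] [481.228  77.356  54.   ]
sw [446.174  72.015  70.   ]
block [array([458.494,  -6.94 ,  49.   ]), array([552.302, -27.335,  49.   ]), array([ 519.362, -135.76 ,   49.   ]), array([ 419.358, -111.968,   49.   ])] [487.379 -70.501  49.   ]
yaw 9.069906387538438 [np.float64(123.94301519988915), np.float64(74.03455172739972), np.float64(127.89842548955886), np.float64(73.56392415441661)]
yaw -12.84344918543137 [np.float64(96.00037743948305), np.float64(113.31792943919763), np.float64(102.79578122273432), np.float64(112.08298069578315)]
```

View pics/z1.png

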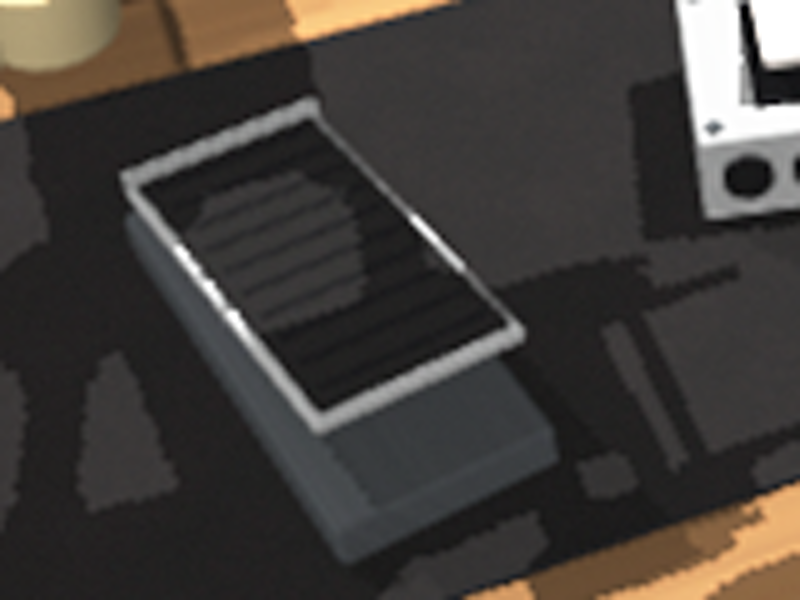

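The volume pedal is clearly visible: base top far corners near scene (147,376) and (191,357), treadle with its toe raised. I'll turn the tool 90° so its long side runs along y and the camera faces the base, close the fingers, and shift towards -y for a closer view.

Request:
drive_tool(
  deltas="0 -0.01 0.0 0 0 0 -0.1208; 0 -0.01 0.0 0 0 0 -0.1208; 0 -0.01 0.0 0 0 0 -0.1208; 0 -0.01 0.0 0 0 0 -0.1208; 0 -0.01 -0.01 0 0 0 -0.1208; 0 -0.01 -0.01 0 0 0 -0.1208; 0 -0.01 -0.01 0 0 0 -0.1208; 0 0 -0.02 0 0 0 -0.1208; 0 0 -0.02 0 0 0 -0.1208; 0 0 -0.02 0 0 0 -0.1208; 0 0 -0.02 0 0 0 -0.1208; 0 0 -0.02 0 0 0 -0.1208; 0 0 -0.02 0 0 0 -0.1208; 0 0 0 0 0 0 0; 0 0 0 0 0 0 0; 0 0 0 0 0 0 0",
  newtons=20,
)

```text
time: 1.48
tool_pos: [551.3, -187.1, 222.4]
ee_rot: [[-1.0, 0.003, -0.0], [0.003, 1.0, 0.001], [0.0, 0.001, -1.0]]
ft_force: [0.0, -0.1, -0.1]
opening: 0.8
gripper_force: 0.0
```

```bash
python3 - <<'E'
from h import *
s=ctrl.observe();print(s["time"],s["tool_pos"],s["ee_rot"],s["opening"],s["joint_pos"])
c=cam("scene")
print("base far top",ray(c,147,376,24),ray(c,191,357,24),"bottom",ray(c,149,382.5,4), "near",ray(c,106,313,24))
print("pot base",ray(c,263,393,0),"bottle",ray(c,338,353,0))
cv2.imwrite("pics/w1.png",ctrl.get_image("wrist"))
E
```

```text
1.4833 [ 551.337 -187.077  222.351] [[-1.     0.003 -0.   ]
 [ 0.003  1.     0.001]
 [ 0.     0.001 -1.   ]] 0.7936534283227744 [ -22.109    2.486   73.397    0.031  104.153 -111.924]
base far top [ 650.677 -318.453   24.   ] [ 639.811 -232.342   24.   ] bottom [ 648.891 -317.513    4.   ] near [ 439.911 -357.064   24.   ]
pot base [ 762.33  -134.411    0.   ] bottle [734.44   38.976   0.   ]
```

View pics/w1.png

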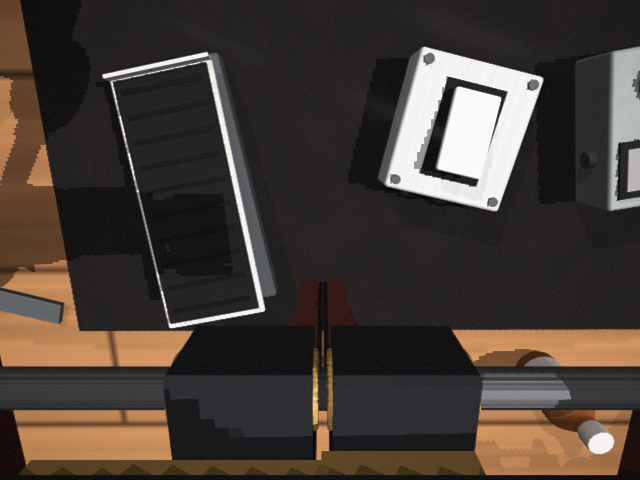

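The wrist view shows the treadle with corners at (104,76), (209,54), (264,311) and (170,326). The block's top corners are at (422,47), (543,77), (498,210) and (380,183), with the paddle around (470,133). I'll fit poses from these.

```bash
python3 - <<'E'
from h import *
from scipy.optimize import least_squares as ls
w=cam("wrist")
def pts(p,L,z,t=0):
    c,s=np.cos(p[2]),np.sin(p[2]); o=[]
    for a,b,h in L:
        x=a*np.cos(t)-h*np.sin(t); zz=a*np.sin(t)+h*np.cos(t)
        o.append([p[0]+c*x-s*b,p[1]+s*x+c*b,z+zz])
    return o
def fit(px,L,z,x0,cm,tilt=False):
    f=lambda p:np.ravel([proj(cm,q)-u for q,u in zip(pts(p,L,z,p[3] if tilt else 0),px)])
    r=ls(f,x0); print(r.x,"yaw",np.degrees(r.x[2]),"res",r.fun); return r.x
b=fit([(422,47),(543,77),(498,210),(380,183)],[(-55,-50,0),(-55,50,0),(55,50,0),(55,-50,0)],49,[490,-75,-.2],w)
print("rocker_far",pts(b,[(22,0,3.5)],62,.22), "paddle px",[proj(w,q) for q in pts(b,[(-32,-18,3.5),(-32,18,3.5),(32,18,3.5),(32,-18,3.5)],62,.22)])
v=fit([(104,76),(209,54),(264,311),(170,326)],[(-105,-42,9),(-105,42,9),(105,42,9),(105,-42,9)],50,[540,-290,.2,.15],w,True)
print("toe",pts(v,[(85,0,9)],50,v[3]),"down",pts(v,[(85,0,9)],50,-.18))
M=np.array(ctrl.camera_params("wrist")["mount"]); R=np.array([[0,1,-.002],[1,0,0],[0,-.002,-1]]); t=np.array([600.014,-.003,222.631])
w0=(w[0],R@M[:3,3]+t,R@M[:3,:3])
u=fit([(80,87),(238,59),(262,157),(108,182)],[(-62.5,38,0),(62.5,38,0),(62.5,-38,0),(-62.5,-38,0)],54,[480,77,.15],w0)
print("sw",pts(u,[(-34,0,16)],54),ray(w0,118,130,70))
E
```

```text
[481.898 -75.578  -0.232] yaw -13.319497533539149 res [-1.505 -2.935  1.354 -0.73  -1.783  2.214  1.945  2.184]
rocker_far [[np.float64(502.0470381088821), np.float64(-80.34859929910205), np.float64(70.21669278043625)]] paddle px [array([455.146,  84.463]), array([500.226,  95.962]), array([480.168, 178.345]), array([435.332, 167.527])]
[ 534.524 -295.116    0.174    0.079] yaw 9.981397288005905 res [-0.876 -1.553  0.227 -0.381  0.859  1.007 -0.141  1.669]
toe [[np.float64(617.2814094651326), np.float64(-280.5515063408625), np.float64(65.6559861361909)]] down [[np.float64(618.4719893577114), np.float64(-280.3419735345756), np.float64(43.637079493898035)]]
[481.594  77.15    0.163] yaw 9.329729540436935 res [-0.029 -1.061  0.967 -1.773 -2.58   1.401  1.607  1.664]
sw [[np.float64(448.0434598021099), np.float64(71.63851989652026), np.float64(70.0)]] [446.454  71.879  70.   ]
```

Request:
drive_tool(
  deltas="0 0.0094 0.0212 0.027 0 0 0; 0 0.0094 0.0212 0.027 0 0 0; 0 0.0094 0.0212 0.027 0 0 0; 0 0.0094 0.0212 0.027 0 0 0; 0 0.0094 0.0212 0.027 0 0 0; 0 0 0 0 0 0 0; 0 0 0 0.008 0 0 0; 0 0 0 0.004 0 0 0; 0 0 0 0.004 0 0 0; 0 0 0 0.004 0 0 0; 0 0 0 0.004 0 0 0; 0 0 0 0 0 0 0",
)

```text
time: 2.53
tool_pos: [506.1, -82.4, 65.0]
ee_rot: [[-1.0, 0.001, 0.004], [0.001, 1.0, -0.001], [-0.004, -0.001, -1.0]]
ft_force: [2.9, -1.3, 4.1]
opening: 0.5
gripper_force: 1.9
```

Request:
drive_tool(
  deltas="0 0 0 0.001 0 0 0; 0 0 0 0.001 0 0 0; 0 0 0 0.001 0 0 0; 0 0 0 0 0 0 0; 0 0 0 0 0 0 0",
)

```text
time: 2.95
tool_pos: [506.1, -82.4, 62.6]
ee_rot: [[-1.0, 0.001, 0.005], [0.001, 1.0, -0.001], [-0.005, -0.001, -1.0]]
ft_force: [4.3, -2.1, 4.5]
opening: 0.3
gripper_force: 3.1
```

Request:
drive_tool(
  deltas="0 0 0 0.001 0 0 0; 0 0 0 0.001 0 0 0; 0 0 0 0.001 0 0 0; 0 0 0 0 0 0 0; 0 0 0 0 0 0 0",
)

```text
time: 3.37
tool_pos: [506.3, -82.5, 61.9]
ee_rot: [[-1.0, 0.001, 0.006], [0.001, 1.0, -0.002], [-0.006, -0.002, -1.0]]
ft_force: [-1.0, -0.5, 16.7]
opening: 0.6
gripper_force: 7.9
```

Request:
drive_tool(
  deltas="0 0 0 0 0 0 0; 0 0 0 -0.02 0 0 0; 0 0 0 -0.025 0 0 0; 0 0.0115 0.0306 0 0 0 0; 0 0.0115 0.0306 0 0 0 0; 0 0.0115 0.0306 0 0 0 0; 0 0.0115 0.0306 0 0 0 0; 0 0.0115 0.0306 0 0 0 0; 0 0 0 0 0 0 0; 0 0 0 0.02 0 0 0; 0 0 0 0.006 0 0 0; 0 0 0 0 0 0 0",
)

```text
time: 4.37
tool_pos: [445.4, 70.8, 74.3]
ee_rot: [[-1.0, 0.001, -0.005], [0.001, 1.0, -0.001], [0.005, -0.001, -1.0]]
ft_force: [-0.7, 0.2, -0.4]
opening: 0.7
gripper_force: 0.0
```

```bash
python3 - <<'E'
from h import *
s=ctrl.observe();print(s["time"],s["tool_pos"],s["ft_force"])
a=ctrl.get_image("scene")[220:310,200:360]; b=ctrl.get_image("side")
a=cv2.resize(a,(640,360),interpolation=cv2.INTER_CUBIC)
c=cam("side"); u,v=proj(c,[470,0,60]).astype(int); print(u,v)
b=b[max(v-50,0):v+50,max(u-130,0):u+130]; b=cv2.resize(b,(640,240),interpolation=cv2.INTER_CUBIC)
cv2.imwrite("pics/c2.png",np.vstack([a,b]))
E
```

```text
4.3667 [445.381  70.833  74.272] [-0.687  0.181 -0.355]
343 208
```

View pics/c2.png

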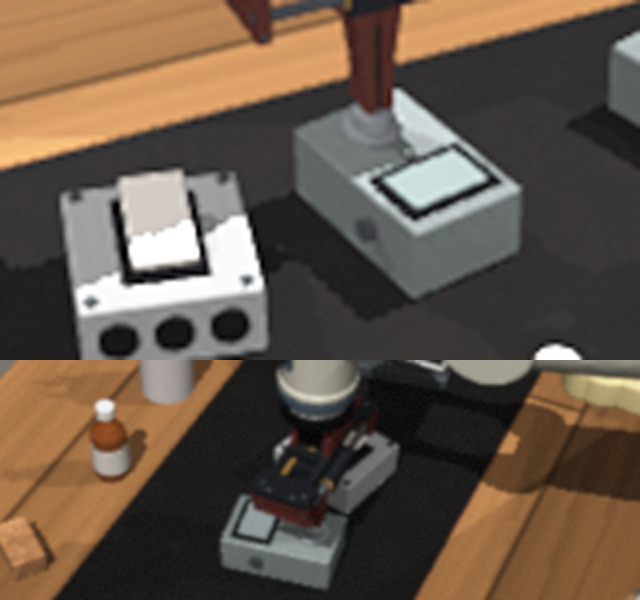

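The rocker's far half is now down, and the fingertips are right over the tuner's footswitch at about (375,110) in the top crop. Pressing.

Request:
drive_tool(
  deltas="0 0 0 0.003 0 0 0; 0 0 0 0.002 0 0 0; 0 0 0 0.002 0 0 0; 0 0 0 0.002 0 0 0; 0 0 0 0.002 0 0 0; 0 0 0 0.001 0 0 0; 0 0 0 0.001 0 0 0; 0 0 0 0 0 0 0; 0 0 0 0 0 0 0",
)

```text
time: 5.22
tool_pos: [447.2, 71.2, 63.8]
ee_rot: [[-1.0, 0.001, 0.001], [0.001, 1.0, -0.0], [-0.001, -0.0, -1.0]]
ft_force: [-0.1, -2.4, 2.5]
opening: 0.6
gripper_force: 1.5
```

Request:
drive_tool(
  deltas="0 0 0 0.001 0 0 0; 0 0 0 0.001 0 0 0; 0 0 0 0.001 0 0 0; 0 0 0 0.001 0 0 0; 0 0 0 0 0 0 0; 0 0 0 0 0 0 0; 0 0 0 0 0 0 0",
)

```text
time: 5.8
tool_pos: [447.3, 71.2, 62.1]
ee_rot: [[-1.0, 0.0, 0.002], [0.0, 1.0, -0.0], [-0.002, -0.0, -1.0]]
ft_force: [-4.5, -3.4, 16.2]
opening: 0.4
gripper_force: 7.9
```

The switch is home: 62.1 mm with force at the stop. Next is the treadle toe.

Request:
drive_tool(
  deltas="0 0 0 -0.03 0 0 0; 0 0 0 -0.03 0 0 0; 0 -0.017 -0.0352 0 0 0 0; 0 -0.017 -0.0352 0 0 0 0; 0 -0.017 -0.0352 0 0 0 0; 0 -0.017 -0.0352 0 0 0 0; 0 -0.017 -0.0352 0 0 0 0; 0 -0.017 -0.0352 0 0 0 0; 0 -0.017 -0.0352 0 0 0 0; 0 -0.017 -0.0352 0 0 0 0; 0 -0.017 -0.0352 0 0 0 0; 0 -0.017 -0.0352 0 0 0 0; 0 0 0 0 0 0 0; 0 0 0 0.02 0 0 0; 0 0 0 0.02 0 0 0; 0 0 0 0 0 0 0",
)

```text
time: 7.13
tool_pos: [615.0, -279.3, 73.8]
ee_rot: [[-1.0, 0.0, -0.006], [0.0, 1.0, 0.004], [0.006, 0.004, -1.0]]
ft_force: [0.5, 0.2, -1.8]
opening: 0.4
gripper_force: 0.0
```

```bash
python3 - <<'E'
from h import *
print(ctrl.observe()["tool_pos"])
a=ctrl.get_image("scene")[220:390,80:360]
cv2.imwrite("pics/c3.png",cv2.resize(a,(784,476),interpolation=cv2.INTER_CUBIC))
E
```

```text
[ 615.031 -279.272   73.75 ]
```

View pics/c3.png

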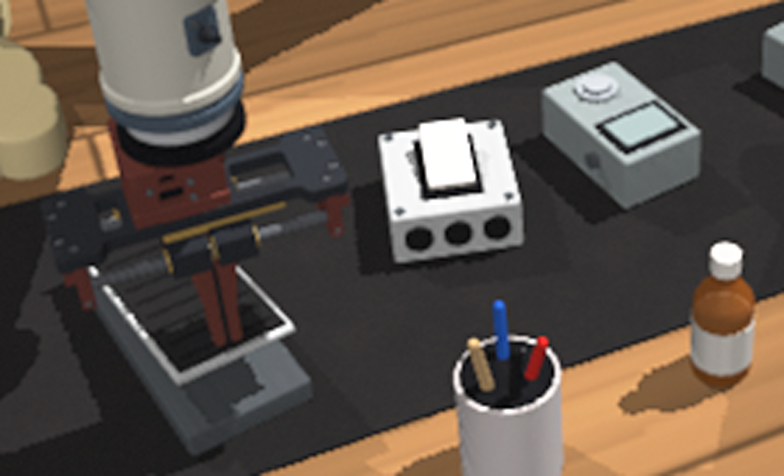

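The rocker is on, the tuner switch is down, and the fingertips are centred over the toe at about (228,345). Pressing down.

Request:
drive_tool(
  deltas="0 0 0 0.006 0 0 0; 0 0 0 0.003 0 0 0; 0 0 0 0.003 0 0 0; 0 0 0 0.003 0 0 0; 0 0 0 0.003 0 0 0; 0 0 0 0.003 0 0 0; 0 0 0 0.003 0 0 0; 0 0 0 0.003 0 0 0; 0 0 0 0.003 0 0 0; 0 0 0 0.001 0 0 0; 0 0 0 0.001 0 0 0; 0 0 0 0 0 0 0; 0 0 0 0 0 0 0",
)

```text
time: 8.27
tool_pos: [619.3, -280.0, 50.9]
ee_rot: [[-1.0, -0.001, 0.007], [-0.001, 1.0, -0.001], [-0.007, -0.001, -1.0]]
ft_force: [5.1, 1.9, 5.2]
opening: 0.5
gripper_force: 2.7
```

Request:
drive_tool(
  deltas="0 0 0 0.002 0 0 0; 0 0 0 0.002 0 0 0; 0 0 0 0.001 0 0 0; 0 0 0 0.001 0 0 0; 0 0 0 0.001 0 0 0; 0 0 0 0 0 0 0; 0 0 0 0 0 0 0; 0 0 0 0 0 0 0",
)

```text
time: 8.93
tool_pos: [619.3, -280.1, 44.9]
ee_rot: [[-1.0, -0.001, 0.007], [-0.001, 1.0, -0.001], [-0.007, -0.001, -1.0]]
ft_force: [2.5, 3.0, 8.8]
opening: 1.0
gripper_force: 4.7
```

Request:
drive_tool(
  deltas="0 0 0 0.001 0 0 0; 0 0 0 0.001 0 0 0; 0 0 0 0.001 0 0 0; 0 0 0 0 0 0 0; 0 0 0 0 0 0 0",
)

```text
time: 9.35
tool_pos: [619.5, -280.2, 44.6]
ee_rot: [[-1.0, -0.001, 0.008], [-0.001, 1.0, -0.002], [-0.008, -0.002, -1.0]]
ft_force: [-1.8, 5.2, 18.0]
opening: 0.4
gripper_force: 9.1
```

The treadle is at its stop. Backing straight up and checking.

Request:
drive_tool(
  deltas="0 0 0 -0.005 0 0 0; 0 0 0 -0.02 0 0 0; 0 0 0 -0.03 0 0 0; 0 0 0 -0.03 0 0 0; 0 0 0 -0.03 0 0 0; 0 0 0 -0.03 0 0 0; 0 0 0 -0.03 0 0 0; 0 0 0 0 0 0 0; 0 0 0 0 0 0 0; 0 0 0 0 0 0 0",
)

```text
time: 10.18
tool_pos: [616.7, -280.5, 212.2]
ee_rot: [[-1.0, 0.0, -0.0], [0.0, 1.0, 0.0], [0.0, 0.0, -1.0]]
ft_force: [0.8, 0.5, -0.0]
opening: 0.5
gripper_force: 0.0
```

```bash
python3 - <<'E'
from h import *
print(ctrl.observe()["tool_pos"])
a=ctrl.get_image("scene")[210:400,80:420]
cv2.imwrite("pics/c4.png",cv2.resize(a,(800,447),interpolation=cv2.INTER_CUBIC))
E
```

```text
[ 616.657 -280.467  212.161]
```

View pics/c4.png

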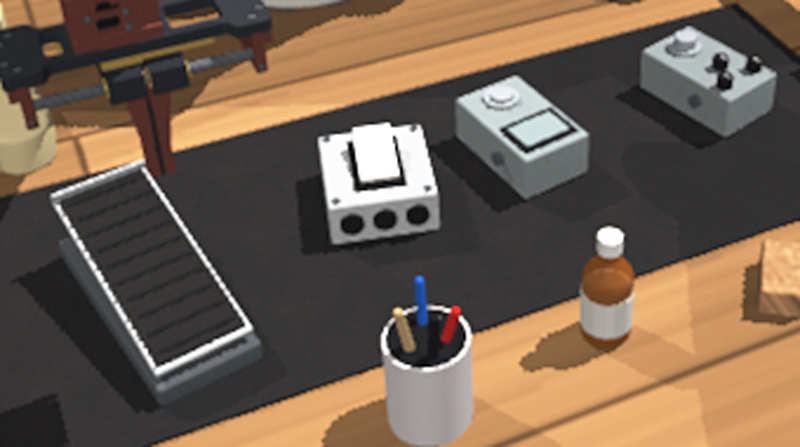

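The picture shows the treadle toe-down (toe edge near (205,350)), the rocker on, the tuner switch home at (502,97) and the drive switch still up at (685,42). The hand is clear.

```bash
python3 -c "
from rig import ctrl
print(ctrl.job_done())"
```

```text
the job is handed in; nothing more can be done
None
```

I pushed the rocker on, pressed the tuner footswitch home and pushed the treadle toe-down, in that order. In the last picture all three had stayed put, the drive footswitch was still up and the hand was clear. I handed the job in at about 10 s of the 48 s allowed; no verdict came back.

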